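# Shield the sample and hold the probe-station lift at the top of its cam

## Task

First lower the amber light hood of the probe station gently onto its stop, holding it all the way down so that it does not slam. Then, with the hood shut, swing the yellow-knobbed lift lever to the highest point of its cam (the lever points at the green mark; turning past it lowers the sample again) and keep hold of it: the lever springs back if let go, so finish while the gripper still holds the knob there. Leave everything else on the bench where it stands.

Things in the scene. Friction and masses are not known exactly. Their poses are not given: they have to be found in the camera images.
- station: Dark probe-station deck, fixed, 300 (x) x 400 (y) mm, top 60 mm above the bench, z up. Origin on the bench; the deck spans x -150 to +150, y -240 to +160 mm about it. +x points roughly away from the robot (turned up to 0.25 rad). Hood on its left (+y) part, lever on its right; a brass lens stands near its far edge, between hood and lever.
- hood (a joint): Angle (rad) of the amber see-through hood, 0.25 kg: 0 = shut on its stop, grows as the front edge lifts, at most 1.55; starts 1.2 to 1.45. Friction keeps it up above about 0.8; lower it falls by itself and slams if not held (0.5 N at the bar). Hinge along the station's y through hood_hinge. The hood is 155 mm long from the hinge to its front wall, 180 wide, 50 high.
- hood_hinge (a point): Middle of the hood's hinge axis, 63 mm above the bench, at the hood's far edge; fixed to the station at x +105, y +50 mm in its frame.
- hood_bar (a point): Centre of the hood's round aluminium handle bar, 10 mm diameter, 120 mm along the station's y; an arm at each end joins it to the hood's front wall, 65 mm off, free between. Hood shut: 220 mm in front (station -x) of the hinge axis, 30 mm above it; it swings up and back about the hinge, topmost when open. Can be pinched from above, fingers closing along the station's x.
- lever (a joint): Angle (rad) of the lift lever about the vertical axis through lever_pivot: 0 = rest stop, grows anticlockwise seen from above, stop at 2.0. The cam is highest at 1.2: lever at the green mark of the white dial arc, pointing along the station's -y; lift falls off on both sides (99 % left 0.1 rad off, 95 % at 0.2). A spring returns it to 0: 1.5 N at the knob at rest, 3 N at the top.
- lever_pivot (a point): Point on the lever's vertical axis at the height of the knob's centre (108 mm above the bench); fixed to the station at x 0, y -115 mm in its frame.
- lever_knob (a point): Centre of the lever's upright yellow knob: cylinder, 18 mm diameter, 45 mm tall, from 86 to 131 mm above the bench, 85 mm from the pivot axis; the lever arm under it is topped at 86 mm, the deck at 60 mm. At rest the lever points 160 degrees clockwise from the station's +x (towards the robot, a little to the right).
- chuck_top (a point): Centre of the top of the round aluminium sample chuck (76 mm diameter) under the hood, lifted level by the lever's cam: 80 mm above the bench at rest, 90 mm at the cam's highest point.
- lens: Bystander: brass lens barrel, 36 mm diameter, 48 mm high, loose, standing upright near the deck's far edge, between hood and lever. Origin under its centre.
- bottle: Bystander: white bottle with red cap, 60 mm diameter, 150 mm high, on the bench right of the station. Origin under its centre.
- jar: Bystander: amber jar with blue lid, 60 mm diameter, 80 mm high, right of the station. Origin under its centre.
- case: Bystander: flat blue sample case 100 x 100 x 28 mm, left of the station. Origin under its centre.
- driver: Bystander: green-handled screwdriver, 170 mm long, lying left of and nearer than the station.
- tape: Bystander: orange tape ring, 90 mm diameter, 19 mm high, left of the station. Origin under its centre.
- cup: Bystander: white cup, 76 mm diameter, 85 mm high, right of the station. Origin under its centre.

How it is judged:
On the way, in this order (a step that is already met when the one before it is completed fails the run):
1. the hood is down on its stop (value of joint hood below 0.04 rad), for 0.2 s.
2. with the hood shut, the lever's cam has raised the chuck to the top of its lift (height (world z) of chuck_top above 0.0897 m and value of joint hood below 0.04 rad), for 0.3 s.
At the end, for the whole second after the job is handed in: The hood rests shut (within 0.04 rad), the chuck is lifted by at least 9.7 of its 10 mm (lever within 0.15 rad of the cam's highest point), the gripper's fingers still press on the lever (over 0.5 N) through the last second, and every bystander is within 40 mm of where it began (all of step 2 and value of joint lever between 1.05 and 1.35 rad and contact force between the fingers and lever above 0.5 N and distance of each of lens, bottle, jar, case, driver, tape, cup from where it was at the start of the episode below 0.04 m); the arm keeps its last pose, push and grip.
It fails at once if the hood slams: it comes down the last 0.2 rad faster than 1.2 rad/s (value of joint hood below 0.2 rad and velocity of joint hood below -1.2 rad/s).
It fails at once if the chuck is raised while the hood is open (value of joint hood above 0.15 rad and height (world z) of chuck_top above 0.084 m).
It fails at once if a bystander is knocked away (40 mm) (distance of any of lens, bottle, jar, case, driver, tape, cup from where it was at the start of the episode above 0.04 m).
It fails at once if a standing bystander is knocked over (angle between any of lens, bottle, jar, cup's own z axis and vertical above 0.6 rad).
It also fails if it takes over 64 s, if anything falls off the work surface, if the arm or the gripper's body presses on something with over 40 N, if the wrist force passes 120 N, or if a joint passes its speed limit or range.

## Robot

A 6-joint arm with a two-finger parallel gripper is mounted at the origin on the work surface. World frame = base frame: x ahead of the robot, y to its left, z up, the work surface at z = 0. Lengths are in m, angles in rad, forces in N, time in s.
With the tool pointing down it reaches from about 0.35 to 1 m from the base axis. Payload 7.1 kg.
Tool frame: the origin (TCP) lies between the finger pads; the fingertips stand 22 mm ahead of it and the grasp point (between the pads) lies 3 mm ahead of it; x points along the fingers, y is the direction in which the jaws open and shut, and the axes are right-handed (so a half turn about x gives the same grasp; the last joint's range is limited). The gripper opens to 85 mm and grips with 20 to 120 N. Pads are 22 mm wide; open, the fingers measure 114 mm over their backs; the gripper's body (76 mm by 85 mm) begins 54 mm behind the grasp point. The pads swing forward as they close: fully open they stand 13 mm farther back than shut.
Start: joints at [1.135, 0.423, 1.63, -0, 1.089, -0.019], TCP at [0.253, 0.571, 0.253] pointing down, gripper open.
Joint ranges: [-3, 3], [-0.9, 2.11], [0.09, 2.58], [-1.31, 4.45], [0.11, 2.69], [-2.54, 2.54]. Speed limits (rad/s): [2.39, 2.39, 3.01, 3.14, 3.14, 3.14].

## Interface

Orientations are given as a rotation vector (axis times angle).
In Python, from rig import manip gives the robot as it stands. The module is installed in compiled form; this text tells all that it offers. Calls block until the motion is done:
- manip.move_to(position, orientation): joint-space move of the TCP to a pose.
- manip.servo_line(position, orientation=None, rate=0.15): straight line of the TCP; orientation=None keeps the orientation; rate is the mean speed in m/s.
- manip.set_joints(angles): joint-space move.
- manip.command_gripper(opening, f_grip=None): finger opening in m; f_grip is the grip in N (None keeps the last); returns when the fingers have stopped.
- manip.hold(seconds).
- manip.solve_ik(position, orientation): joint angles nearest the present ones, or None.
- manip.camera(name): name is "side" or "top" or "wrist"; returns a dict with "image" (384x512x3 uint8, red, green, blue), "fx", "fy", "cx", "cy" (pixels), "cam_to_world" (4x4, takes a point from camera to world coordinates); the wrist camera has in their place "mount" (4x4, takes a point from camera to tool coordinates, whose origin is the TCP and whose axes are the tool frame's). Camera axes: x right, y down, z forward; pixel columns grow to the right and rows downward; lengths in m; the calibration is good to about 2 mm. The wrist camera is an equidistant fisheye: a pixel r from the principal point sees the ray r / f radians off the axis. A picture is of the moment at which its call begins: read the wrist's pose just before it. There is no depth.
A pose or a line that the arm cannot do raises manip.IKError and nothing moves.
- manip.sign_off(): hands the job in, once; it reports no verdict.
Readings, each from a call of its own:
- manip.get_time(): time.
- manip.get_joint_positions(): joint angles.
- manip.get_joint_vel(): joint speeds.
- manip.get_tau(): joint torques, N m.
- manip.get_position(): TCP position.
- manip.get_ee_rot(): TCP orientation.
- manip.get_contact_force(): force on the tool from outside, world axes, zero at the start.
- manip.get_torque(): the same for the moment, N m.
- manip.get_width(): finger opening in m.
Only numpy, scipy, OpenCV 4.12 (cv2) and the standard library are available. Lean on these libraries where they do the work, as an engineer would, in place of code of your own. Each camera call takes 0.05 s, during which the arm holds its last target.

## Working session

There is one attempt and no reset: what is moved stays moved. The work goes in short steps, each a Python script; the robot and the scene stay as the last script left them, time stands still between calls to the robot, and variables do not carry over. Pictures are saved under pics/ and viewed, and the job is handed in when it is done.

```bash
mkdir -p pics; python3 - <<'E'
from rig import manip
import cv2,numpy as np
for n in ["side","top","wrist"]:
    c=manip.camera(n); cv2.imwrite(f"pics/{n}0.png",cv2.cvtColor(c["image"],cv2.COLOR_RGB2BGR))
    print(n,c["fx"],c["fy"],c["cx"],c["cy"]);print(np.round(c.get("cam_to_world",c.get("mount")),4).tolist())
print(manip.get_position(),manip.get_ee_rot(),manip.get_time())
E
```

```text
side 453.3284603145805 453.3284603145805 249.07455168672814 196.96193308519332
[[0.9979, -0.0362, 0.0534, 0.4601], [-0.0643, -0.4924, 0.868, -1.1854], [-0.0051, -0.8696, -0.4937, 0.7514], [0.0, 0.0, 0.0, 1.0]]
top 405.1225823856001 405.1225823856001 256.7129932317275 196.6941607285244
[[-0.0065, -0.9952, 0.0977, 0.3841], [-1.0, 0.0061, -0.0045, -0.0119], [0.0039, -0.0977, -0.9952, 1.3227], [0.0, 0.0, 0.0, 1.0]]
wrist 297.3186396354542 297.3186396354542 257.177186273448 186.89894817883624
[[0.0007, -0.2589, 0.9659, -0.1204], [1.0, 0.0008, -0.0005, 0.0006], [-0.0006, 0.9659, 0.2589, -0.0642], [0.0, 0.0, 0.0, 1.0]]
[0.2528182  0.57116154 0.25272573] [ 0.32606885  1.54625105 -0.32784504] 0.15
```

View pics/side0.png

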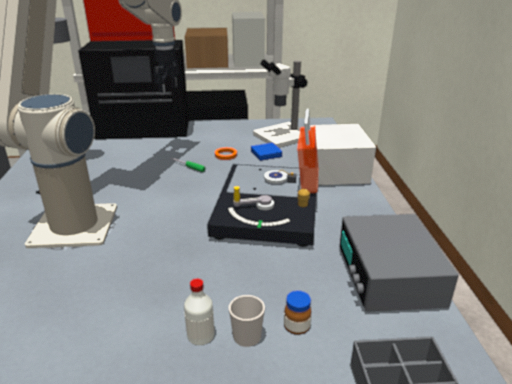

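View pics/top0.png

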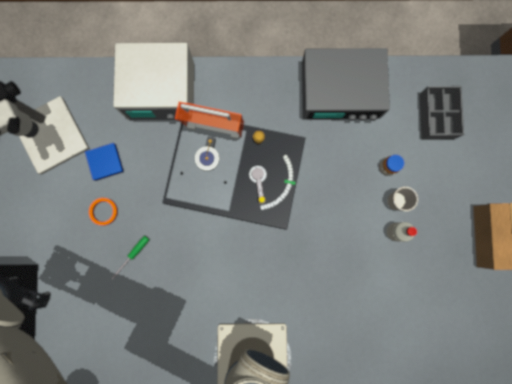

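View pics/wrist0.png

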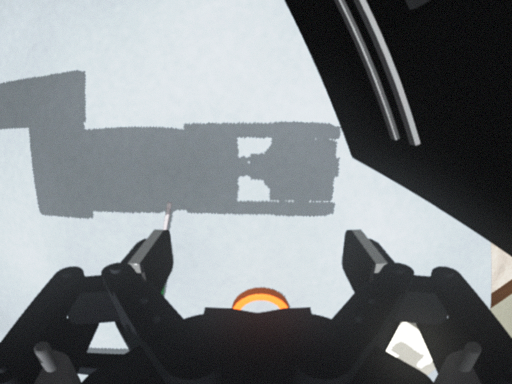

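The top view shows the dark deck with corners near (305,137), (287,228) and (164,203). The open orange hood is at (209,117) with a bright bar, and the knob is at (262,199). The side view shows the knob at (237,193) and the bar at about (307,125). I'll enlarge both next.

```bash
python3 - <<'E'
import cv2
t=cv2.imread("pics/top0.png")[90:240,150:320]; s=cv2.imread("pics/side0.png")[100:250,200:335]
cv2.imwrite("pics/top0z.png",cv2.resize(t,(680,600),interpolation=cv2.INTER_NEAREST))
cv2.imwrite("pics/side0z.png",cv2.resize(s,(540,600),interpolation=cv2.INTER_NEAREST))
E
```

```text
(no output)
```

View pics/top0z.png

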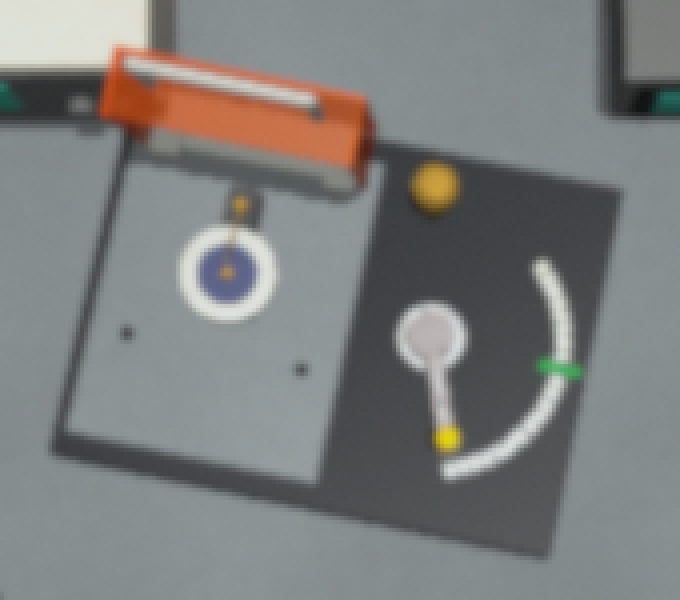

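View pics/side0z.png

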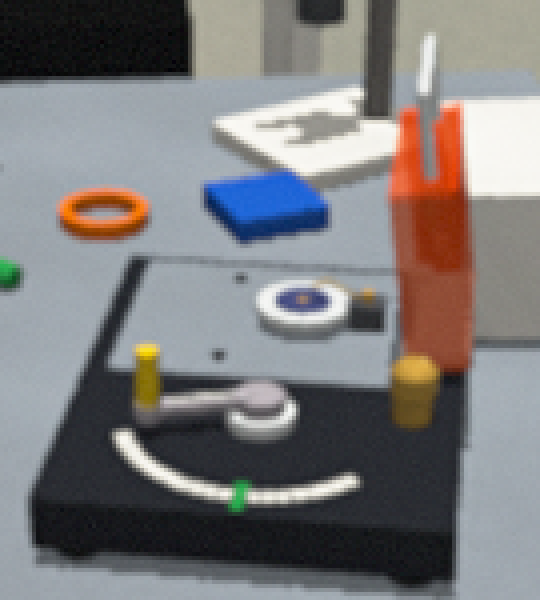

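```bash
cat > h.py <<'E'
import numpy as np
from rig import manip
from scipy.optimize import least_squares
def rays(c,px):
    px=np.atleast_2d(px).astype(float);M=c["cam_to_world"]
    d=np.c_[(px[:,0]-c["cx"])/c["fx"],(px[:,1]-c["cy"])/c["fy"],np.ones(len(px))]
    return M[:3,3],d@M[:3,:3].T
def plane(c,px,z):
    o,d=rays(c,px); return o+d*((np.atleast_1d(z)-o[2])/d[:,2])[:,None]
def tri(c1,p1,c2,p2):
    o1,d1=rays(c1,p1);o2,d2=rays(c2,p2);out=[]
    for a,b in zip(d1,d2):
        a=a/np.linalg.norm(a);b=b/np.linalg.norm(b)
        s=np.linalg.lstsq(np.c_[a,-b],o2-o1,rcond=None)[0]
        q1,q2=o1+s[0]*a,o2+s[1]*b; out.append(np.r_[(q1+q2)/2,np.linalg.norm(q1-q2)])
    return np.array(out)
E
python3 - <<'E'
from h import *
t=manip.camera("top");s=manip.camera("side")
zt=lambda p:(np.array(p)+.5)/4-.5+[150,90]
zs=lambda p:(np.array(p)+.5)/4-.5+[200,100]
# top: corners NL,NR,FR, green mark centre?, lever hub
P=plane(t,zt([[52,455],[548,557],[620,190],[431,335],[228,272]]),[.06,.06,.06,.09,.08])
print(P.round(4))
L=np.array([[-150,160],[-150,-240],[150,-240],[0,-115]])/1e3
def f(q):
    c,s_=np.cos(q[2]),np.sin(q[2]); return ((L@np.array([[c,s_],[-s_,c]])+q[:2])-P[:4,:2]).ravel()
r=least_squares(f,[.5,0,0]);print(r.x,(r.fun*1000).round(1))
print("knob top",plane(t,zt([447,438]),.131),plane(s,zs([148,349]),.131))
B=tri(t,zt([[128,64],[318,101]]),s,zs([[430,38],[429,175]]));print(B.round(4))
np.save("st.npy",r.x)
c,s_=np.cos(r.x[2]),np.sin(r.x[2]);R=np.array([[c,-s_],[s_,c]])
for b in np.vstack([B[:,:3],B[:,:3].mean(0)]):
    l=R.T@(b[:2]-r.x[:2]);x,z=.105-l[0],b[2]-.063
    print("bar in station",l,b[2],"r",np.hypot(x,z),"hood",np.arctan2(z,x)-np.arctan2(.03,.22))
k=R.T@(plane(t,zt([447,438]),.131)[0,:2]-r.x[:2])-[0,-.115];print("knob rel",k,np.hypot(*k),np.degrees(np.arctan2(k[1],k[0])))
E
```

```text
[[ 0.4888  0.2765  0.06  ]
 [ 0.4069 -0.1099  0.06  ]
 [ 0.6974 -0.1711  0.06  ]
 [ 0.5771 -0.0199  0.09  ]
 [ 0.6291  0.1376  0.08  ]]
[ 0.60172354  0.09257999 -0.20812609] [-0.8  3.6 -1.6 -1.4  1.5 -2.1  0.9 -0. ]
knob top [[ 0.49374359 -0.03093299  0.131     ]] [[ 0.49515478 -0.03321696  0.131     ]]
[[0.7283 0.1793 0.2856 0.0014]
 [0.7159 0.0588 0.2221 0.0107]]
bar in station [0.10595373 0.11096933] 0.28562252743769967 r 0.22262457034415822 hood 1.4395526479396137
bar in station [ 0.11869871 -0.00946011] 0.22206301334141149 r 0.15965179919335684 hood 1.521177943069874
bar in station [0.11232622 0.05075461] 0.2538427703895556 r 0.19098334097544561 hood 1.4736385531306286
knob rel [-0.08012863 -0.0281591 ] 0.0849325186407261 -160.63731830510392
```

Station pose is fitted to 1–4 mm, and the knob radius (85 mm) and angle (-160.6°) match the description. I read the hood at about 1.44. Next I'll check IK for the hood arc and both grips.

```bash
cat >> h.py <<'E'
from scipy.spatial.transform import Rotation as Rn
st=np.load("st.npy"); PH0=np.arctan2(.03,.22); RB=np.hypot(.22,.03)
def W(x,y,z):
    c,s=np.cos(st[2]),np.sin(st[2]); return np.array([st[0]+c*x-s*y,st[1]+s*x+c*y,z])
def ori(a,tilt=0): # tool down, jaw direction at station angle a
    a=a+st[2]; y=np.array([np.cos(a),np.sin(a),0]);x=np.array([0,0,-1.])
    return Rn.from_matrix(np.c_[x,y,np.cross(x,y)]).as_rotvec()
def bar(hood): return W(.105-RB*np.cos(hood+PH0),.05,.063+RB*np.sin(hood+PH0))
def tcp(g): return np.array(g)+[0,0,.003]  # grasp is 3mm below TCP, tool down
def knob(lev,z=.112): 
    a=np.radians(-160)+lev; return W(.085*np.cos(a),-.115+.085*np.sin(a),z)
E
python3 - <<'E'
from h import *
for a in (0,np.pi):
    print([np.round(q,2).tolist() if (q:=manip.solve_ik(tcp(bar(h))+[0,0,u],ori(a))) is not None else None for h,u in((1.44,.13),(1.44,0),(.7,0),(0,0),(0,.12))])
for off in (-np.pi/2,np.pi/2):
    for lev in (0,.6,1.2):
        q=manip.solve_ik(tcp(knob(lev)),ori(np.radians(-160)+lev+off));print(off,lev,q is not None and np.round(q,2))
print(bar(1.44))
E
```

```text
[[0.15, 0.46, 1.2, -0.0, 1.48, 0.36], [0.15, 0.54, 1.35, -0.0, 1.25, 0.36], [0.24, 0.4, 1.73, -0.0, 1.01, 0.45], [0.3, 0.52, 1.94, -0.0, 0.68, 0.51], [0.3, 0.33, 1.88, -0.0, 0.93, 0.51]]
[None, None, None, None, None]
-1.5707963267948966 0 [-0.09  0.45  2.   -0.    0.69 -1.8 ]
-1.5707963267948966 0.6 [-0.17  0.48  1.94 -0.    0.71 -2.48]
-1.5707963267948966 1.2 False
1.5707963267948966 0 [-0.09  0.45  2.    0.    0.69  1.34]
1.5707963267948966 0.6 [-0.17  0.48  1.94 -0.    0.71  0.66]
1.5707963267948966 1.2 [-0.2   0.53  1.84 -0.    0.77  0.03]
[0.71581682 0.1195881  0.28503355]
```

```bash
python3 - <<'E'
from h import *
import cv2
p=manip.get_position();manip.servo_line([p[0],p[1],.42],rate=.25)
manip.move_to(tcp(bar(1.44))+[0,0,.10],ori(0))
manip.command_gripper(.06,30)
print(manip.get_position(),manip.get_time(),manip.get_contact_force())
for n in("wrist","side"):
    cv2.imwrite(f"pics/{n}1.png",cv2.cvtColor(manip.camera(n)["image"],cv2.COLOR_RGB2BGR))
E
```

```text
[0.7157533  0.11989249 0.38808977] 3.75 [-0.13561901  0.80589237  0.15812114]
```

View pics/wrist1.png

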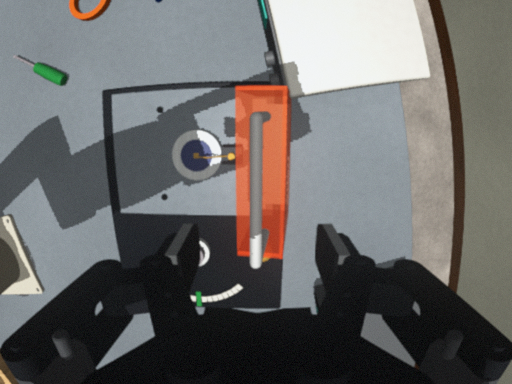

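View pics/side1.png

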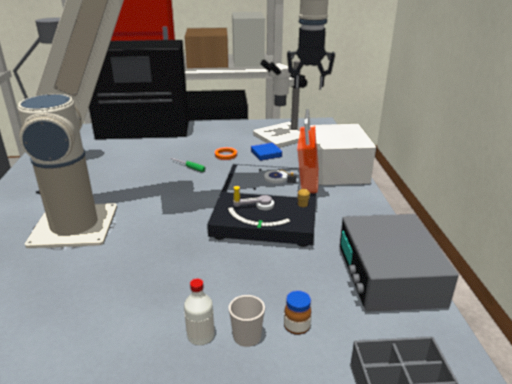

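The wrist view shows the bar straight at column ~256, spanning rows 115–268 and centred between the fingers, so it is aligned. I'll descend and grip.

```bash
python3 - <<'E'
from h import *
import cv2
manip.servo_line(tcp(bar(1.44)),ori(0),rate=.08)
print(manip.get_contact_force())
manip.command_gripper(0.0,30)
print(manip.get_position(),manip.get_width(),manip.get_time(),manip.get_contact_force())
for n in("wrist","side"):
    cv2.imwrite(f"pics/{n}2.png",cv2.cvtColor(manip.camera(n)["image"],cv2.COLOR_RGB2BGR))
E
```

```text
[ 0.01091619 -0.70110542 -0.09361215]
[0.71586795 0.11959812 0.28828565] 0.008640446693614386 5.7583 [-0.34976999  0.84982932  2.19670908]
```

View pics/wrist2.png

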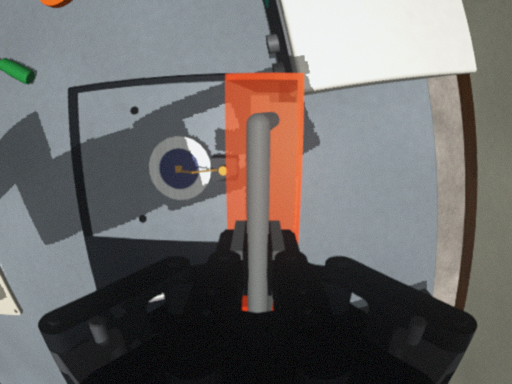

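View pics/side2.png

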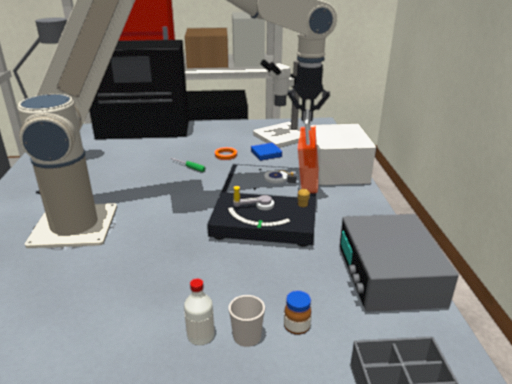

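The bar is held: width is ~9 mm and the wrist view shows it at column 258 between the pads. I'll swing it down along the arc with force checks.

```bash
python3 - <<'E'
from h import *
import cv2
for h in np.r_[np.arange(1.36,.39,-.08),np.arange(.36,.03,-.06),.0]:
    manip.servo_line(tcp(bar(h)),ori(0),rate=.06 if h>.4 else .035)
    F=manip.get_contact_force();print(round(h,2),F.round(1) if hasattr(F,'round') else F,round(manip.get_width(),4),round(manip.get_time(),2))
    if np.linalg.norm(F)>25: print("stop");break
for n in("wrist","side"):
    cv2.imwrite(f"pics/{n}3.png",cv2.cvtColor(manip.camera(n)["image"],cv2.COLOR_RGB2BGR))
E
```

```text
1.36 [-0.3  0.8  3.7] 0.009 6.31
1.28 [0.6 0.3 2.5] 0.0085 6.76
1.2 [0.4 2.9 2.2] 0.0088 7.21
1.12 [ 1.8  4.  -0.8] 0.0091 7.66
1.04 [0.6 5.1 0.5] 0.0088 8.11
0.96 [ 1.7  5.2 -0.7] 0.0088 8.56
0.88 [ 2.5  6.  -0.8] 0.0088 9.01
0.8 [ 2.1  6.3 -1.9] 0.0086 9.46
0.72 [ 2.4  6.5 -3.1] 0.0091 9.91
0.64 [ 2.4  6.3 -1.6] 0.0083 10.36
0.56 [ 3.3  6.  -1.9] 0.0086 10.81
0.48 [ 3.5  5.7 -2.5] 0.0087 11.26
0.4 [ 3.5  5.7 -2.4] 0.0085 11.92
0.36 [ 4.1  5.4 -1.4] 0.0089 12.32
0.3 [ 4.   6.6 -3.1] 0.0089 12.85
0.24 [ 3.3  6.  -2.2] 0.0085 13.38
0.18 [ 4.2  5.1 -3. ] 0.0091 13.92
0.12 [ 4.   5.4 -2.2] 0.0088 14.45
0.06 [ 5.1  5.6 -1.8] 0.0086 14.98
0.0 [ 0.2  1.4 22. ] 0.0087 15.52
```

View pics/wrist3.png

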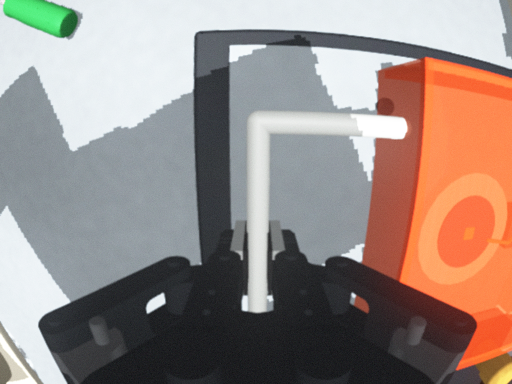

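View pics/side3.png

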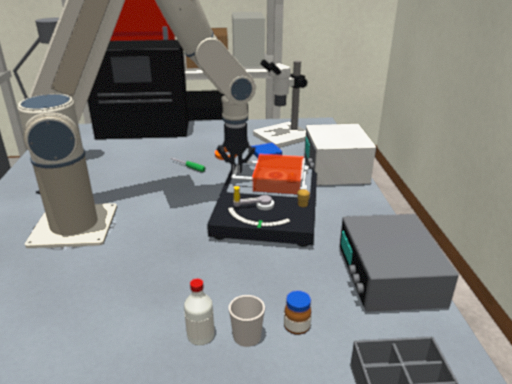

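The hood is on its stop: there is a 22 N reaction and the side view shows the orange hood flat on the deck. Now I'll release the bar, rise, and go above the knob.

```bash
python3 - <<'E'
from h import *
import cv2
manip.hold(.3)
manip.command_gripper(.04,30)
p=manip.get_position();manip.servo_line([p[0],p[1],p[2]+.13],rate=.12)
a=np.radians(-160)+np.pi/2
manip.move_to(tcp(knob(0))+[0,0,.11],ori(a))
manip.command_gripper(.05,30)
print(manip.get_position(),manip.get_time())
for n in("wrist","side","top"):
    cv2.imwrite(f"pics/{n}4.png",cv2.cvtColor(manip.camera(n)["image"],cv2.COLOR_RGB2BGR))
E
```

```text
[ 0.49395914 -0.03084943  0.22489546] 18.625
```

View pics/wrist4.png

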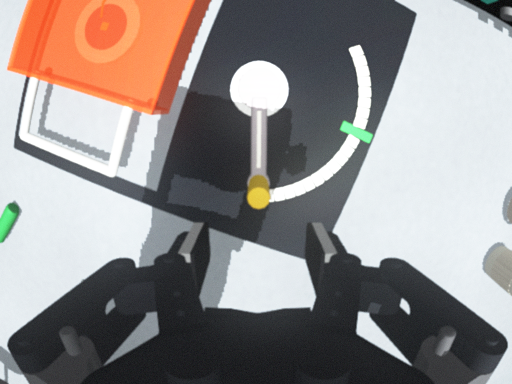

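View pics/side4.png

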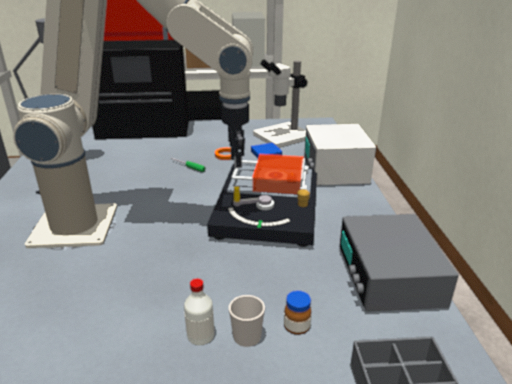

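The knob sits at (258,193), centred between the fingers with the arm running straight up the image. The hood is still shut. I'll grip the knob and swing.

```bash
python3 - <<'E'
from h import *
import cv2
a0=np.radians(-160)+np.pi/2
manip.servo_line(tcp(knob(0)),ori(a0),rate=.08)
print(manip.get_contact_force())
manip.command_gripper(0,50)
print(manip.get_width(),manip.get_contact_force())
for l in np.arange(.1,1.21,.1):
    manip.servo_line(tcp(knob(l)),ori(a0+l),rate=.05)
    F=manip.get_contact_force();print(round(l,2),np.round(F,1),round(manip.get_width(),4),round(manip.get_time(),2))
    if np.linalg.norm(F)>30: print("stop");break
print(manip.get_position(),tcp(knob(1.2)))
for n in("wrist","side","top"):
    cv2.imwrite(f"pics/{n}5.png",cv2.cvtColor(manip.camera(n)["image"],cv2.COLOR_RGB2BGR))
s=cv2.imread("pics/side5.png")[100:250,180:335];cv2.imwrite("pics/side5z.png",cv2.resize(s,(620,600)))
t=cv2.imread("pics/top5.png")[90:240,150:320];cv2.imwrite("pics/top5z.png",cv2.resize(t,(680,600)))
E
```

```text
[ 0.34087148 -0.03127501 -0.83176553]
0.016915573772387435 [-1.22468567  1.22158934  5.56196903]
0.1 [-0.9  1.4  6.8] 0.0167 21.01
0.2 [-1.5  1.6  5.7] 0.0169 21.32
0.3 [-1.5  2.4  5.9] 0.0166 21.64
0.4 [-2.2  1.4  7.1] 0.0166 21.96
0.5 [-2.8  2.1  7.7] 0.0171 22.27
0.6 [-1.5  2.6  8.2] 0.0168 22.59
0.7 [-2.2  1.3  8.3] 0.0166 22.91
0.8 [-3.   2.   8.8] 0.0173 23.23
0.9 [-2.8  1.1  9.5] 0.0164 23.54
1.0 [-3.1  1.   8.9] 0.017 23.86
1.1 [-3.   1.2  9.3] 0.017 24.18
1.2 [-3.9  0.7  9.1] 0.0171 24.49
[ 0.55818553 -0.10239898  0.11532519] [ 0.55859524 -0.10270271  0.115     ]
```

View pics/wrist5.png

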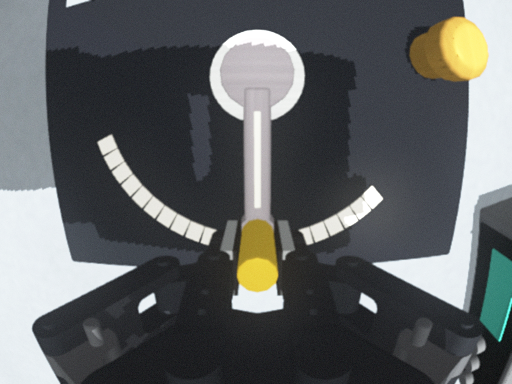

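View pics/side5z.png

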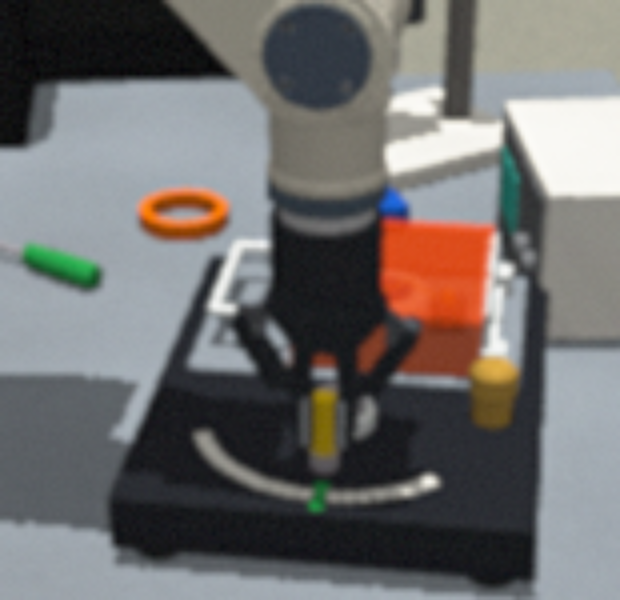

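View pics/top5z.png

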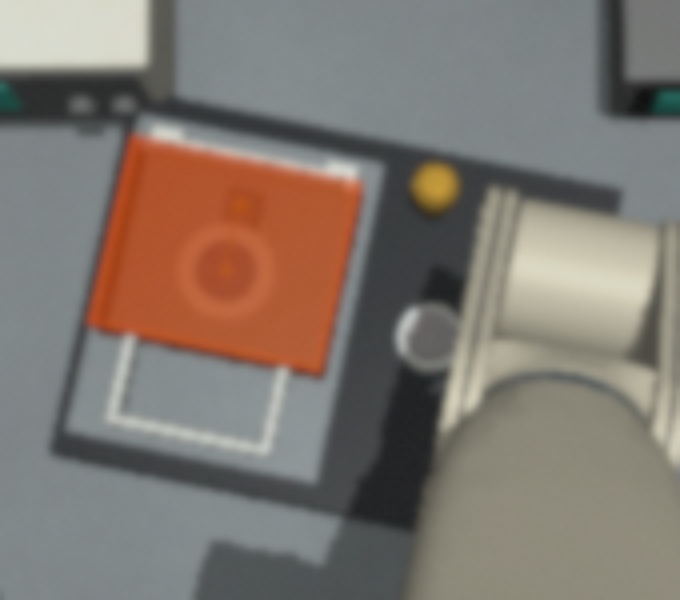

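The wrist view shows the lever straight (pivot at column 257, knob at 258), with the knob covering the gap in the dial where the green mark is. The side view shows the knob above the mark at (318,495). The hood is flat and the lens hasn't moved. I'll hold briefly, recheck, then hand in.

```bash
python3 - <<'E'
from h import *
manip.hold(.8)
p=manip.get_position();d=p[:2]-W(0,-.115,0)[:2]
print("lever",np.arctan2(d[1],d[0])-st[2]+np.radians(160),np.hypot(*d),manip.get_width(),manip.get_contact_force(),manip.get_time())
manip.sign_off()
E
```

```text
lever 1.1930335470511508 0.0848025155383345 0.017102345871247173 [-3.56696954  1.83788786  8.55668279] 25.4417
the job is handed in; nothing more can be done
```

I lowered the hood onto its stop, swung the lever to the top of its cam and handed in at about 25 s with the gripper still holding the knob. The simulator gives no verdict, so success is my reading of the checks below.

- **Hood:** I gripped the bar and held it all the way down at 0.035–0.06 m/s. It met the stop with a 22 N push, and later side and top pictures show it still shut after I let go.
- **Lever:** At the last check it read 1.193 rad (target 1.2) at a radius of 84.8 mm (nominal 85). That angle comes from the gripper position and my fitted station pose, which has residuals of up to about 4 mm. I could not read the chuck height directly.
- **Grip:** The fingers were closed on the knob at a 17 mm opening with the grip set to 50 N. The wrist force was about 9 N, mostly upward, slightly more than I expected but far below the limits.
- **Bystanders:** The lens looked unmoved in the final pictures. I saw nothing disturbed among the others, but did not measure their positions.

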